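# Reset the tripped over-temperature cut-out

## Task

The over-temperature cut-out of the hotplate has tripped. Pull the push-on cap off the collar on top of the cut-out box and set it down in the petri dish, then take the screwdriver from the tool block, reach its blade down through the collar and press the recessed reset button fully down. Finish while holding the button fully down with the gripped screwdriver, the cap still in the dish, and leave the other things on the bench where they are.

Things in the scene. Friction and masses are not known exactly. Their poses are not given: they have to be found in the camera images.
- cutout: over-temperature cut-out: grey die-cast box, 130 (x) x 110 (y) x 62 mm high, fixed to the bench. Origin: centre of its underside; x points to the back of the box, away from the face with the dial and switch. On its lid, 18 mm behind and 18 mm to the right (-y) of the middle, stands an upright steel collar, outer diameter 22 mm, bore 12 mm, rising 18 mm to 80 mm above the bench
- aperture (a point): centre of the collar's open upper rim, 80 mm above the bench; the bore runs straight down from here (its axis is vertical)
- reset_button (a joint): how far the recessed reset button is pressed down, m: 0 released, 0.005 fully down; a spring pushes back with about 3 N at the start and 7 N fully down, and it comes up again when let go
- button_top (a point): centre of the top of the reset button, white, 9 mm across, at the bottom of the collar's bore: 24 mm below the rim when released, 29 mm when fully down
- cap_mid (a point): centre, half-way up, of the loose black protective cap: a round cup turned upside down, 28 mm high, 35 mm across, z along its axis. Pushed over the collar it covers the bore; its skirt stands 65 to 80 mm above the bench and its solid ribbed crown, to be gripped, 80 to 93.5 mm. Three spring balls in the collar hold it: it pulls straight up and off, snapping free at about 5 to 6 N in the first millimetres, and is clear of the collar 15 mm up. 20 g
- dish: loose clear petri dish, 86 mm across, 15 mm high, inside about 76 mm wide, floor 4 mm thick. Origin: centre of its underside
- tool_block: wooden tool block, 50 (x) x 150 (y) x 68 mm high, fixed to the bench, with four holes in a row along y. Origin: centre of its underside. The screwdriver stands in the 7 mm hole nearest the -y end (47 mm from the middle), the marker in the 22 mm hole nearest the +y end
- screwdriver: loose small screwdriver, 130 mm long, 35 g: round handle 18 mm across and 66 mm long, straight round blade 5 mm across and 64 mm long. It stands upright, blade down in the tool block, the handle's lower end resting on the top of the block. Its y axis runs along it from blade to handle (up)
- screwdriver_handle (a point): middle of the screwdriver's handle, on its axis; 97 mm above the tip. As it stands, about 101 mm above the bench
- screwdriver_tip (a point): tip of the screwdriver's blade, on its axis
- marker: marker pen, 131 mm long and 16 mm thick, standing upright in the tool block, its top 134 mm above the bench; too thick for the collar; leave it
- bottle_white: white bottle, 48 mm across, 78 mm high, behind the cut-out box; origin centre of underside; leave it
- vial_c: sample vial, 26 mm across, 71 mm high, behind the tool block; origin centre of underside; leave it
- beaker_100: small glass beaker, 59 mm across, 72 mm high, behind the petri dish; origin centre of underside; leave it
There are look-alikes about, which are no part of the job. Of the things shaped like the part that bears cap_mid, the black one is meant.

How it is judged (in metres and radians):
On the way, in this order (a step that is already met when the one before it is completed fails the run):
1. the cap is off the collar and lies in the dish, let go (horizontal distance between cap_mid and dish below 0.032 m and z of cap_mid in the frame of dish below 0.024 m and contact force between the fingers and cap below 0.1 N), for 0.3 s.
2. the screwdriver, held by the fingers, is down in the collar and holds the button fully down (value of joint reset_button above 0.004 m and contact force between the fingers and screwdriver above 2 N and horizontal distance between screwdriver_tip and aperture below 0.006 m and distance between screwdriver_tip and button_top below 0.007 m), for 0.3 s.
At the end, for the whole second after the job is handed in: The fingers grip the screwdriver, its tip on the button in the bore (within 6 mm of the axis), pressing it over 4 of its 5 mm down with over 2 N. The cap rests in the dish on the bench (within 32 mm of its centre, its middle under 24 mm above the underside), untouched by the fingers (all of step 1 and all of step 2 and contact force between screwdriver and reset_button_c0 above 2 N and height (world z) of dish below 0.006 m and linear speed of cap below 0.03 m/s); the arm keeps its last pose, push and grip.
It fails at once if a bystander (marker, white bottle, vial or small beaker) is moved more than 50 mm (distance of any of marker, bottle_white, vial_c, beaker_100 from where it was at the start of the episode above 0.05 m).
It also fails if it takes over 56 s, if anything falls off the work surface, if the arm or the gripper's body presses on something with over 40 N, if the wrist force passes 120 N, or if a joint passes its speed limit or range.

## Robot

A 7-joint arm with a two-finger parallel gripper is mounted at the origin on a cart in front of the work surface, level with it; the furniture and walls round the work are solid. World frame = base frame: x ahead of the robot, y to its left, z up, the work surface at z = 0. Lengths are in mm, angles in rad, forces in N, time in s.
With the tool pointing down it reaches from about 425 to 825 mm from the base axis. Payload 3.6 kg.
Tool frame: the origin (TCP) lies on the centre line of the jaws, within the pads' length; the fingertips stand 11 mm ahead of it and the grasp point (between the pads) lies 8 mm behind it; z points along the fingers, x is the direction in which the jaws open and shut, and the axes are right-handed (so a half turn about z gives the same grasp; the last joint's range is limited). The gripper opens to 85 mm and grips with 20 to 120 N. Pads are 22 mm wide; open, the fingers measure 114 mm over their backs; the gripper's body (76 mm by 85 mm) begins 54 mm behind the grasp point. The pads swing forward as they close: fully open they stand 13 mm farther back than shut.
Start: joints at [1.143, 0.615, -0.013, 1.423, 0.008, 1.103, -0.04], TCP at [254.207, -598.199, 242.297] pointing down, gripper open.
Joint ranges: [-3.12, 3.12], [-0.3, 2.06], [-1.34, 1.32], [0.26, 2.42], [-1.36, 4.5], [0.01, 1.98], [-2.84, 2.84]. Speed limits (rad/s): [2.79, 2.79, 3.14, 3.14, 3.14, 3.14, 3.14].

## Interface

Orientations are given as a rotation vector (axis times angle).
In Python, from cell import robot, viewer gives the robot as it stands.
- The arm moves only by the tool play_rows, never from a script. Its argument "plan" is a list of rows, each a list of 3 entries, a list of its own where there are three numbers: the turn, a rotation vector about the tool's x, y, z in degrees, then the shift along the tool's x, y, z in m, then the gripper's target within -1 to 1 (shut at 1, half-way at 0, fully open at -1). In form: [[[rx, ry, rz], [x, y, z], fingers], ...]. A call has 1 to 5 rows; each row is the pose to reach, as a shift and turn from the pose measured when the call began, along the tool's axes at that moment; what a row does not reach only later rows make up. A row lasts 1/12 s, in which the tool goes at most 41.7 mm and 7.16 degrees, less where a joint would pass 70% of its speed; a pose out of reach is approached as far as the arm can. A call with a gripper value outside its range is refused whole. The fingers move at their own pace and stop on an object; "force" is the grip in N (left out, the last holds). Time passes only in rows, so rows that repeat a pose let the fingers close. It gives the time, the measured TCP pose, the force and the opening at its end, in the units of the state.
- robot.read_state(): the state, without advancing time (a new reading comes with each control period).
- viewer.grab_frame(name): name is "scene" or "top" or "wrist"; returns a dict with "frame" (384x512x3 uint8, red, green, blue), "depth" (384x512 float32, mm along the optical axis (not along the pixel's ray), 0 where there is no reading), "intrinsics" (3x3 intrinsics, pixels), "xyz" and "orientation" of the camera in the world; the wrist camera has in their place "T_tool_cam" (4x4, takes a point from camera to tool coordinates, whose origin is the TCP and whose axes are the tool frame's). Camera axes: x right, y down, z forward; pixel columns grow to the right and rows downward; lengths in mm; the calibration is good to about 2 mm. A picture is of the moment at which its call begins: read the wrist's pose just before it.
- robot.finish_job(): hands the job in, once; it reports no verdict.
The state is a dict: "clock": time; "joints": joint angles; "qd": joint speeds; "joint_efforts": joint torques, N m; "position": TCP position; "eef_rot": TCP orientation; "ft_force": force on the tool from outside, world axes, zero at the start; "torque": the same for the moment, N m; "finger_gap": opening from 0.0 (shut) to 1.0 (fully open).
Only numpy, scipy, OpenCV 4.12 (cv2) and the standard library are available. Lean on these libraries where they do the work, as an engineer would, in place of code of your own. Each camera call takes 0.05 s, during which the arm holds its last target. There are 200 camera calls.

## Working session

There is one attempt and no reset: what is moved stays moved. The work goes in short steps, Python scripts to look and compute and a tool call to move; the robot and the scene stay as the last step left them, time stands still between calls to the robot, and variables do not carry over. Pictures are saved under pics/ and viewed, about 8 in all and at most 12, crops included, and the job is handed in when it is done.

Besides the shell and the picture viewer there is one more tool, called after "Emit:" as name([rows], argument=value, ...), one row to a line, values as JSON. play_rows: Moves the arm, as the interface text tells. Its arguments: {"type":"object","properties":{"plan":{"type":"array"},"force":{"type":"number"}},"required":["plan"]}

```bash
mkdir -p pics; ls; cat > h.py <<'E'
import numpy as np,cv2
from scipy.spatial.transform import Rotation as R
from cell import robot,viewer
def grab(n):
    s=robot.read_state(); f=viewer.grab_frame(n)
    if n=="wrist":
        T=np.eye(4);T[:3,:3]=R.from_rotvec(s["eef_rot"]).as_matrix();T[:3,3]=s["position"]
        T=T@np.array(f["T_tool_cam"])
    else:
        T=np.eye(4);o=np.array(f["orientation"],float)
        T[:3,:3]=o if o.shape==(3,3) else (R.from_rotvec(o).as_matrix() if o.size==3 else R.from_quat(o).as_matrix())
        T[:3,3]=f["xyz"]
    f["T"]=T; f["K"]=np.array(f["intrinsics"]); return f
def ray(f,u,v,z):
    d=f["T"][:3,:3]@np.linalg.inv(f["K"])@[u,v,1]; o=f["T"][:3,3]
    return o+d*(z-o[2])/d[2]
def cloud(f):
    h,w=f["depth"].shape;u,v=np.meshgrid(np.arange(w),np.arange(h));d=f["depth"]
    p=np.stack([u,v,np.ones_like(u)],-1)@np.linalg.inv(f["K"]).T*d[...,None]
    return p@f["T"][:3,:3].T+f["T"][:3,3]
def save(n,f): cv2.imwrite("pics/"+n,f["frame"][...,::-1])
E
python3 - <<'E'
from h import *
import pickle
print(robot.read_state())
F={}
for n in("top","scene"):
    f=grab(n);print(n,f["xyz"],f["orientation"],f["K"].tolist());F[n]=f
pickle.dump(F,open("f0.pkl","wb"))
im=np.hstack([F["top"]["frame"],F["scene"]["frame"]])
cv2.imwrite("pics/a.png",cv2.resize(F["top"]["frame"],(800,600),interpolation=cv2.INTER_CUBIC)[...,::-1])
cv2.imwrite("pics/b.png",cv2.resize(F["scene"]["frame"],(800,600),interpolation=cv2.INTER_CUBIC)[...,::-1])
E
```

```text
pics
{'clock': 0.0, 'joints': array([ 1.1424859 ,  0.61594177, -0.01264064,  1.42494055,  0.00811456,
        1.1033764 , -0.04041993]), 'qd': array([-0.00051766, -0.00121382,  0.000123  ,  0.00057503, -0.0011639 ,
        0.00083482,  0.00023777]), 'joint_efforts': array([-1.47132441e-04, -4.69214523e+01,  2.59263190e-01, -1.71034527e+01,
        9.96600691e-03,  9.46428103e-03,  4.47524044e-06]), 'position': array([ 253.92958031, -597.53399306,  241.10959954]), 'eef_rot': array([-2.61894757,  1.73258122,  0.00345739]), 'ft_force': array([-1.06227448, -0.02917732, -0.03192855]), 'torque': array([-0.07294155,  0.02290459,  0.01186708]), 'finger_gap': 0.996120623290089}
top [ 398.6080254   100.02041862 1112.78513284] [-2.11400434  2.13343533 -0.19621406] [[451.9294243455053, 0.0, 253.76995301542553], [0.0, 451.9294243455053, 199.6589034436961], [0.0, 0.0, 1.0]]
scene [-104.67297813  569.05662973  463.59189284] [-1.04803506  2.03055875 -1.33167004] [[417.4687454655748, 0.0, 250.7389798631515], [0.0, 417.4687454655748, 190.00758846080328], [0.0, 0.0, 1.0]]
```

View pics/a.png

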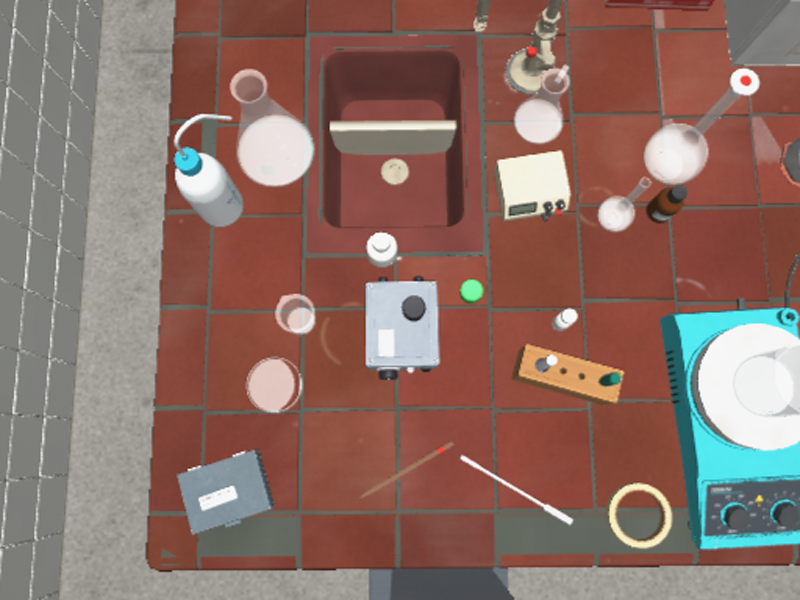

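View pics/b.png

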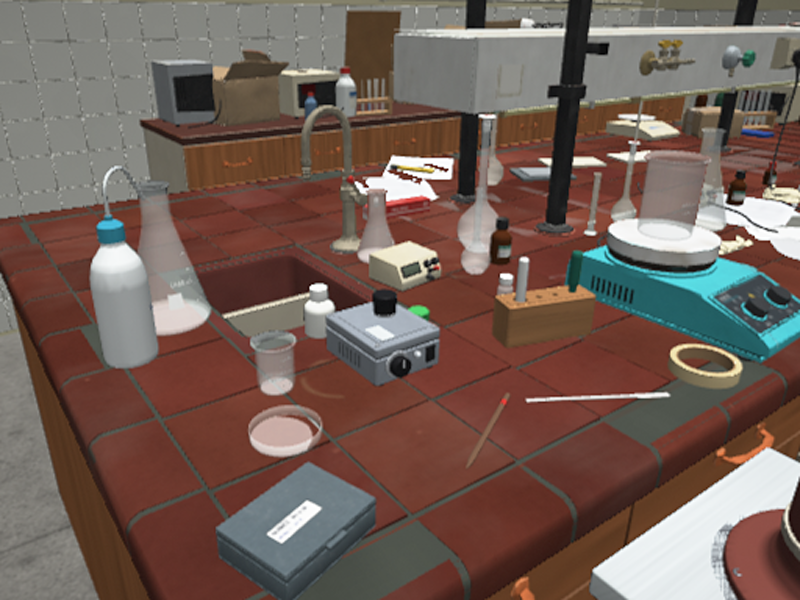

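Top view (800x600 pixels): the black cap sits on the collar at (413,307). Its look-alike is the green cap at (472,291), which isn't wanted. The clear dish is at (274,385), with the beaker behind it at (295,314). The block spans (517–623, 345–403), with the green screwdriver at its -y end (612,379) and the grey marker at its +y end (547,362). Now measuring these.

```bash
python3 - <<'E'
from h import *
import pickle
F=pickle.load(open("f0.pkl","rb"));f=F["top"];P=cloud(f);s=512/800
hsv=cv2.cvtColor(f["frame"],cv2.COLOR_RGB2HSV)
def win(x0,x1,y0,y1):
    m=np.zeros(P.shape[:2],bool);m[int(y0*s):int(y1*s),int(x0*s):int(x1*s)]=1;return m
def rep(n,m,z):
    v,u=np.nonzero(m);print(n,m.sum(),"px",u.mean()/s,v.mean()/s,"ray",ray(f,(u.min()+u.max())/2,(v.min()+v.max())/2,z).round(1),"mean",ray(f,u.mean(),v.mean(),z).round(1),"depth pts med",np.median(P[m],0).round(1))
w=win(395,432,290,325)
rep("cap",w&(P[...,2]>84),93.5)
rep("capdark",w&(hsv[...,2]<60),90)
w=win(590,630,360,400)
rep("sd",w&(P[...,2]>115),134); rep("sd green",w&(hsv[...,0]>60)&(hsv[...,0]<95)&(hsv[...,1]>80),125)
rep("marker",win(530,560,345,375)&(P[...,2]>115),134)
m=win(505,635,335,410)&(abs(P[...,2]-68)<8);rep("block",m,68)
print(cv2.minAreaRect(P[m][:,:2].astype(np.float32)))
m=win(355,450,270,380)&(abs(P[...,2]-62)<6);rep("box",m,62);print(cv2.minAreaRect(P[m][:,:2].astype(np.float32)))
w=win(240,308,350,418)
rep("dish>8",w&(P[...,2]>8)&(P[...,2]<25),15)
for n,c,z in(("bottle",(380,243),78),("vial",(570,317),71),("beaker",(295,300),72),("greencap",(472,291),28),("dish eye",(274,384),12)):
    print(n,ray(f,c[0]*s,c[1]*s,z).round(0),P[int(c[1]*s),int(c[0]*s)].round(0))
sc=F["scene"];P2=cloud(sc)
h2=cv2.cvtColor(sc["frame"],cv2.COLOR_RGB2HSV)
m=np.zeros(P2.shape[:2],bool);m[int(245*s):int(290*s),int(562*s):int(585*s)]=1
m&=(h2[...,0]>60)&(h2[...,0]<88)&(P2[...,2]>72)&(P2[...,2]<140);print("sd scene",m.sum(),np.median(P2[m],0),P2[m].min(0),P2[m].max(0))
m=np.zeros(P2.shape[:2],bool);m[int(288*s):int(318*s),int(370*s):int(400*s)]=1
m&=(h2[...,2]<60)&(P2[...,2]>78);print("cap scene",m.sum(),np.median(P2[m],0),P2[m].min(0),P2[m].max(0))
c=np.hstack([cv2.resize(f["frame"][a:a+50,b:b+66],(396,300),interpolation=cv2.INTER_CUBIC) for a,b in((165,240),(210,340))])
d=np.hstack([cv2.resize(f["frame"][a:a+50,b:b+66],(396,300),interpolation=cv2.INTER_CUBIC) for a,b in((220,145),(180,165))])
cv2.imwrite("pics/c.png",np.vstack([c,d])[...,::-1])
E
```

```text
cap 192 px 412.548828125 306.7952473958333 ray [596.9  76.7  93.5] mean [597.3  76.6  93.5] depth pts med [597.2  76.8  93.5]
capdark 15 px 413.4375 317.1875 ray [583.5  75.7  90. ] mean [582.4  75.5  90. ] depth pts med [582.3  74.4  89.6]
sd 68 px 611.7647058823529 377.9641544117647 ray [ 486.2 -187.2  134. ] mean [ 486.4 -197.   134. ] depth pts med [ 486.3 -198.4  132.3]
sd green 76 px 610.0123355263157 379.0501644736842 ray [ 485.9 -196.3  125. ] mean [ 485.7 -197.2  125. ] depth pts med [ 485.9 -196.5  130.7]
marker 47 px 548.7034574468084 359.6742021276596 ray [ 512. -104.  134.] mean [ 512.6 -111.   134. ] depth pts med [ 513.  -111.8  131.4]
block 1208 px 568.3438534768212 372.96926738410593 ray [ 500.7 -155.1   68. ] mean [ 500.3 -153.3   68. ] depth pts med [ 501.  -154.9   68.1]
((501.07965087890625, -155.9910888671875), (150.7136993408203, 50.64745330810547), 72.99381256103516)
box 2301 px 399.81190243372447 324.45743698392 ray [578.  94.  62.] mean [576.4  95.5  62. ] depth pts med [573.3  98.   62.3]
((579.97412109375, 93.97696685791016), (130.84481811523438, 109.90086364746094), 0.6505959033966064)
dish>8 99 px 273.0271464646464 384.7695707070707 ray [493.1 293.6  15. ] mean [491.3 293.   15. ] depth pts med [491.5 293.5  12.8]
bottle [699. 124.  78.] [700. 125.  80.]
vial [ 584. -160.   71.] [ 586. -158.   72.]
beaker [614. 253.  72.] [618. 258.  52.]
greencap [634. -19.  28.] [634. -18.  31.]
dish eye [493. 292.  12.] [495. 294.   6.]
sd scene 152 [ 478.56006291 -195.87148866  108.0588525 ] [ 471.27202462 -206.68871479   76.0237506 ] [ 489.43713506 -191.04515229  133.01074777]
cap scene 154 [586.42661013  82.04690632  90.55853791] [-104.67297813   60.16358419   78.05519845] [607.7985538  569.05662973 463.59189284]
```

View pics/c.png

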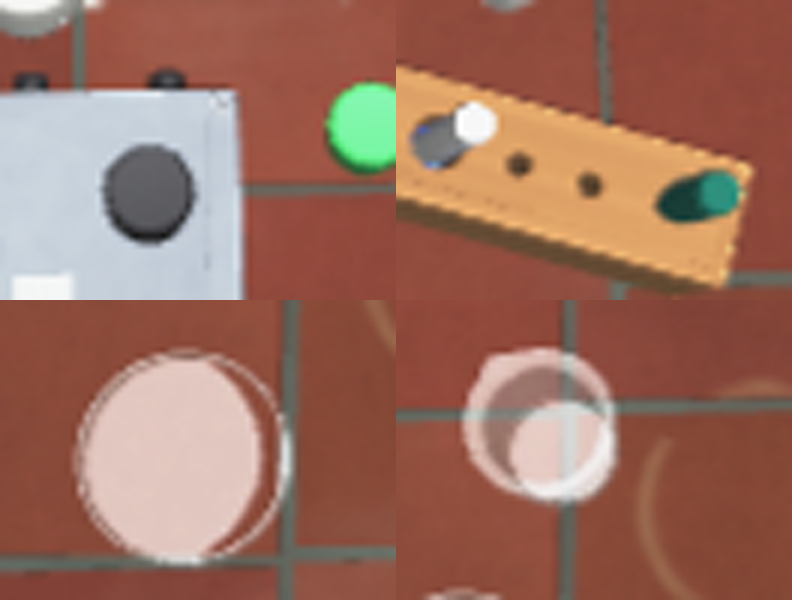

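Positions: cap (597,77), dish (493,292), screwdriver (486,-199). These agree with the box fit (580,94, yaw 0.7°), which puts the collar at (598,76), and with the block fit, which puts the screwdriver hole at (487,-201). The crop confirms the black cap on the box and the green-handled screwdriver at the -y end of the block. Next I'll check path heights and compute the first moves.

```bash
cat > go.py <<'E'
import sys
from h import *
# go.py x y z : tool-frame turn (deg) and shift (mm) to reach x,y,z pointing down with jaws along world -Y
s=robot.read_state();r=R.from_rotvec(s["eef_rot"])
t=R.from_matrix(np.array([[0,-1,0],[-1,0,0],[0,0,-1]]).T)
print("clk",round(s["clock"],2),"pos",s["position"].round(1),"F",s["ft_force"].round(1),"gap",round(s["finger_gap"],3),"turn",np.degrees((r.inv()*t).as_rotvec()).round(1),end=" ")
if len(sys.argv)>3: print("shift",r.inv().apply(np.array(sys.argv[1:4],float)-s["position"]).round(1))
E
python3 go.py 597.5 76.5 240; python3 - <<'E'
from h import *
import pickle
P=cloud(pickle.load(open("f0.pkl","rb"))["top"])
for y0 in range(-500,400,100):
    m=(P[...,1]>y0)&(P[...,1]<y0+100)&(P[...,0]>250)&(P[...,0]<700);print(y0,P[m][:,2].max().round() if m.any() else None)
E
```

```text
clk 0.1 pos [ 253.9 -597.6  241.3] F [-0.2  0.   0.8] gap 0.998 turn [ 0.   0.1 23. ] shift [-486.1 -579.9    2.4]
-500 233.0
-400 260.0
-300 137.0
-200 137.0
-100 74.0
0 99.0
100 1113.0
200 76.0
300 43.0
```

Emit:
play_rows([
  [[0, 0, 5], [-0.005, -0.006, -0.03], -1],
  [[0, 0, 10], [-0.015, -0.018, -0.06], -1],
  [[0, 0, 15], [-0.03, -0.036, -0.085], -1],
  [[0, 0, 20], [-0.053, -0.063, -0.09], -1],
  [[0, 0, 23], [-0.077, -0.092, -0.09], -1],
])

```text
clock: 0.52
position: [308.5, -491.7, 333.5]
eef_rot: [2.213, -2.228, 0.004]
ft_force: [0.9, -0.2, -0.6]
finger_gap: 1.0
```

```bash
python3 go.py 590 76.5 250
```

```text
clk 0.52 pos [ 308.5 -491.7  333.5] F [ 0.9 -0.2 -0.6] gap 1.0 turn [-0.1 -0.1 -0.4] shift [-570.3 -277.7   82.5]
```

Emit:
play_rows([
  [[0, 0, 0], [-0.036, -0.018, 0], -1],
  [[0, 0, 0], [-0.072, -0.036, 0], -1],
  [[0, 0, 0], [-0.108, -0.054, 0], -1],
  [[0, 0, 0], [-0.144, -0.072, 0], -1],
  [[0, 0, 0], [-0.18, -0.09, 0], -1],
])

```text
clock: 0.93
position: [399.9, -310.3, 333.0]
eef_rot: [2.213, -2.228, 0.003]
ft_force: [1.1, -0.2, 0.8]
finger_gap: 1.006
```

Emit:
play_rows([
  [[0, 0, 0], [-0.036, -0.018, 0.01], -1],
  [[0, 0, 0], [-0.072, -0.036, 0.02], -1],
  [[0, 0, 0], [-0.108, -0.054, 0.03], -1],
  [[0, 0, 0], [-0.144, -0.072, 0.04], -1],
  [[0, 0, 0], [-0.18, -0.09, 0.05], -1],
])

```text
clock: 1.35
position: [490.9, -130.0, 282.3]
eef_rot: [2.213, -2.228, 0.003]
ft_force: [0.0, -1.3, -0.2]
finger_gap: 0.994
```

Emit:
play_rows([
  [[0, 0, 0], [-0.036, -0.016, 0.01], -1],
  [[0, 0, 0], [-0.072, -0.032, 0.02], -1],
  [[0, 0, 0], [-0.108, -0.048, 0.03], -1],
  [[0, 0, 0], [-0.144, -0.064, 0.04], -1],
  [[0, 0, 0], [-0.18, -0.08, 0.05], -1],
])

```text
clock: 1.77
position: [572.3, 51.2, 231.0]
eef_rot: [2.212, -2.228, 0.002]
ft_force: [0.6, 0.3, -0.0]
finger_gap: 1.003
```

```bash
python3 go.py 597.5 76.5 150
```

```text
clk 1.77 pos [572.3  51.2 231. ] F [ 0.6  0.3 -0. ] gap 1.003 turn [ 0.  -0.1 -0.4] shift [-25.7 -25.   81. ]
```

Moves track well. I'll go above the cap and check with the wrist camera.

Emit:
play_rows([
  [[0, 0, 0], [-0.013, -0.013, 0.02], -1],
  [[0, 0, 0], [-0.026, -0.025, 0.04], -1],
  [[0, 0, 0], [-0.026, -0.025, 0.06], -1],
  [[0, 0, 0], [-0.026, -0.025, 0.08], -1],
  [[0, 0, 0], [-0.026, -0.025, 0.08], -1],
])

```text
clock: 2.18
position: [594.2, 76.6, 146.2]
eef_rot: [2.207, -2.221, -0.008]
ft_force: [-0.9, 0.2, -0.7]
finger_gap: 1.002
```

```bash
python3 - <<'E'
from h import *
f=grab("wrist");P=cloud(f);m=(abs(P[...,2]-92)<8)&(abs(P[...,0]-597)<40)&(abs(P[...,1]-77)<40)&(f["depth"]>0)
v,u=np.nonzero(m);print(m.sum(),u.mean(),v.mean(),P[m].min(0),P[m].max(0),P[m].mean(0))
if m.any(): print(cv2.minEnclosingCircle(P[m][:,:2].astype(np.float32)),ray(f,u.mean(),v.mean(),93.5))
print(f["T"].round(2)); save("w1.png",f)
E
python3 go.py 597.5 76.5 84
```

```text
2335 256.38715203426125 219.7661670235546 [578.30778998  57.96775554  84.0318657 ] [613.69954843  93.755607    95.47417795] [597.62463588  75.81174118  92.90093886]
((595.6167602539062, 75.7675552368164), 18.170364379882812) [597.97697847  75.81636104  93.5       ]
[[-1.0000e-02 -9.5000e-01 -3.2000e-01  6.7433e+02]
 [-1.0000e+00  1.0000e-02 -0.0000e+00  7.7000e+01]
 [ 1.0000e-02  3.2000e-01 -9.5000e-01  2.7708e+02]
 [ 0.0000e+00  0.0000e+00  0.0000e+00  1.0000e+00]]
clk 2.23 pos [595.5  76.5 148.5] F [ 0.8 -0.5  1. ] gap 0.999 turn [ 0.4 -0.2 -0.4] shift [-0.3 -2.5 64.5]
```

View pics/w1.png

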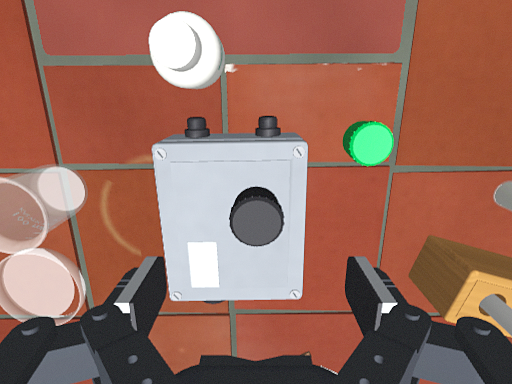

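The wrist view shows the black cap centred between the jaws at (256,217), measured at about (597.5,76). I'll descend and grip.

Emit:
play_rows([
  [[0, 0, 0], [0, -0.002, 0.02], -0.5],
  [[0, 0, 0], [0, -0.002, 0.04], -0.3],
  [[0, 0, 0], [0, -0.002, 0.055], -0.3],
  [[0, 0, 0], [0, -0.002, 0.064], -0.3],
  [[0, 0, 0], [0, -0.002, 0.064], -0.3],
], force=30)

```text
clock: 2.65
position: [596.4, 75.8, 83.7]
eef_rot: [2.207, -2.223, -0.006]
ft_force: [0.6, 0.3, 0.3]
finger_gap: 0.648
```

Emit:
play_rows([
  [[0, 0, 0], [0, 0, 0], 0.2],
  [[0, 0, 0], [0, 0, 0], 0.5],
  [[0, 0, 0], [0, 0, 0], 1],
  [[0, 0, 0], [0, 0, 0], 1],
  [[0, 0, 0], [0, 0, 0], 1],
], force=40)

```text
clock: 3.07
position: [597.5, 75.9, 85.3]
eef_rot: [2.208, -2.225, -0.003]
ft_force: [-0.4, -0.9, 5.7]
finger_gap: 0.389
```

```bash
python3 go.py 597.5 76 84
```

```text
clk 3.07 pos [597.5  75.9  85.3] F [-0.4 -0.9  5.7] gap 0.389 turn [ 0.3 -0.2 -0.4] shift [-0.1  0.   1.3]
```

Emit:
play_rows([
  [[0, 0, 0], [0, 0, -0.003], 1],
  [[0, 0, 0], [0, 0, -0.007], 1],
  [[0, 0, 0], [0, 0, -0.015], 1],
  [[0, 0, 0], [0, 0, -0.03], 1],
  [[0, 0, 0], [0, 0, -0.055], 1],
])

```text
clock: 3.48
position: [596.0, 75.9, 139.1]
eef_rot: [2.205, -2.221, -0.008]
ft_force: [1.0, -0.1, -0.5]
finger_gap: 0.392
```

```bash
python3 go.py 493 292 130; python3 - <<'E'
from h import *
f=grab("wrist");save("w2.png",f);P=cloud(f)
s=robot.read_state()
# dark pixels near TCP
g=f["frame"].max(-1)<70
m=g&(abs(P[...,0]-s["position"][0])<25)&(abs(P[...,1]-s["position"][1])<17)&(P[...,2]>90)
print(m.sum(),P[m].mean(0) if m.any() else 0, P[m].min(0))
E
```

```text
clk 3.48 pos [596.   75.9 139.1] F [ 1.  -0.1 -0.5] gap 0.392 turn [ 0.7 -0.3 -0.4] shift [-215.4  104.5    9.4]
7121 [608.76304192  77.6105484  186.27329381] [580.86946737  59.58460788 118.58317143]
```

View pics/w2.png

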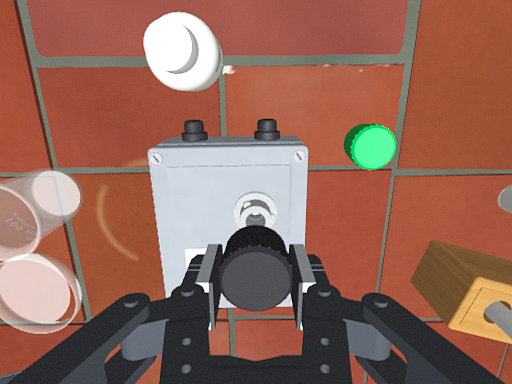

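The cap is in the jaws and the collar is bare at (256,208). Moving to the dish.

Emit:
play_rows([
  [[0, 0, 0], [-0.02, 0.01, 0], 1],
  [[0, 0, 0], [-0.055, 0.027, 0], 1],
  [[0, 0, 0], [-0.09, 0.044, 0], 1],
  [[0, 0, 0], [-0.125, 0.061, 0], 1],
  [[0, 0, 0], [-0.16, 0.078, 0], 1],
])

```text
clock: 3.95
position: [522.7, 238.7, 146.2]
eef_rot: [-2.213, 2.23, -0.004]
ft_force: [1.0, 0.4, -0.3]
finger_gap: 0.39
```

Emit:
play_rows([
  [[0, 0, 0], [-0.03, 0.015, 0], 1],
  [[0, 0, 0], [-0.05, 0.024, 0], 1],
  [[0, 0, 0], [-0.057, 0.027, 0], 1],
  [[0, 0, 0], [-0.057, 0.027, 0], 1],
  [[0, 0, 0], [-0.057, 0.027, 0], 1],
])

```text
clock: 4.37
position: [497.0, 294.5, 146.3]
eef_rot: [2.211, -2.231, 0.006]
ft_force: [-0.6, -1.1, -1.0]
finger_gap: 0.389
```

```bash
python3 go.py 493 292 27; python3 - <<'E'
from h import *
f=grab("wrist");save("w3.png",f)
P=cloud(f)
m=(P[...,2]>9)&(P[...,2]<18)&(abs(P[...,0]-493)<60)&(abs(P[...,1]-292)<60)
print(m.sum(),P[m].min(0),P[m].max(0),cv2.minEnclosingCircle(P[m][:,:2].astype(np.float32)))
E
```

```text
clk 4.37 pos [497.  294.5 146.3] F [-0.6 -1.1 -1. ] gap 0.389 turn [-0.2 -0.2 -0.5] shift [  2.2   4.3 119.3]
616 [453.19037285 249.96364695   9.02816802] [533.35679444 335.58210439  16.56325025] ((490.27801513671875, 292.74127197265625), 43.138736724853516)
```

View pics/w3.png

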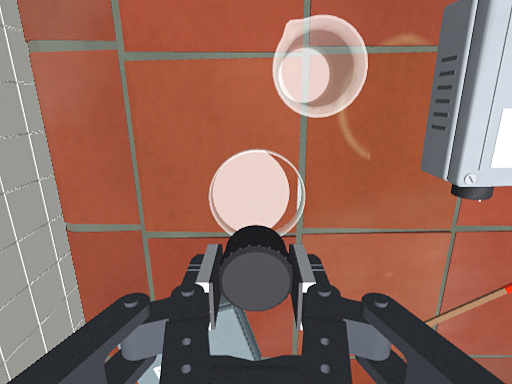

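The dish circle (radius 43.1 mm, matching the given 86 mm diameter) is centred at about (491,293), seen at pixel (257,192). I'll lower the cap onto it.

Emit:
play_rows([
  [[0, 0, 0], [0.002, 0.006, 0.025], 1],
  [[0, 0, 0], [0.002, 0.006, 0.055], 1],
  [[0, 0, 0], [0.002, 0.006, 0.085], 1],
  [[0, 0, 0], [0.002, 0.006, 0.108], 1],
  [[0, 0, 0], [0.002, 0.006, 0.116], 1],
])

```text
clock: 4.83
position: [491.6, 286.6, 26.9]
eef_rot: [2.199, -2.233, 0.008]
ft_force: [-0.3, -0.1, -0.4]
finger_gap: 0.388
```

```bash
python3 go.py 491 293 26.5
```

```text
clk 4.83 pos [491.6 286.6  26.9] F [-0.3 -0.1 -0.4] gap 0.388 turn [ 0.1 -0.5 -0.9] shift [-6.4  0.7  0.3]
```

Emit:
play_rows([
  [[0, 0, 0], [-0.006, 0.001, 0], 1],
  [[0, 0, 0], [-0.006, 0.001, 0.001], 1],
  [[0, 0, 0], [-0.006, 0.001, 0.002], 0],
  [[0, 0, 0], [-0.006, 0.001, 0.001], 0],
  [[0, 0, 0], [-0.006, 0.001, 0.001], -0.05],
])

```text
clock: 5.25
position: [491.6, 293.0, 27.3]
eef_rot: [2.201, -2.236, 0.009]
ft_force: [0.4, -0.1, 0.6]
finger_gap: 0.525
```

Emit:
play_rows([
  [[0, 0, 0], [0, 0, -0.005], -0.05],
  [[0, 0, 0], [0, 0, -0.02], -0.1],
  [[0, 0, 0], [0, 0, -0.05], -0.3],
  [[0, 0, 0], [0, 0, -0.085], -0.6],
  [[0, 0, 0], [0, 0, -0.12], -0.6],
])

```text
clock: 5.67
position: [491.2, 293.7, 149.4]
eef_rot: [2.201, -2.235, 0.009]
ft_force: [1.2, -0.4, 0.6]
finger_gap: 0.8
```

```bash
python3 go.py 487 -198 210; python3 - <<'E'
from h import *
f=grab("wrist");save("w4.png",f);P=cloud(f)
m=(f["frame"].max(-1)<80)&(abs(P[...,0]-491)<40)&(abs(P[...,1]-293)<40)&(P[...,2]<45)
print("cap",m.sum(),np.median(P[m],0),P[m].min(0),P[m].max(0))
t=m&(P[...,2]>28);print("top",t.sum(),P[t].mean(0))
m=(P[...,2]>9)&(P[...,2]<18)&(abs(P[...,0]-493)<60)&(abs(P[...,1]-292)<60)
print(cv2.minEnclosingCircle(P[m][:,:2].astype(np.float32)))
E
```

```text
clk 5.67 pos [491.2 293.7 149.4] F [ 1.2 -0.4  0.6] gap 0.8 turn [-0.  -0.4 -0.9] shift [492.2  -3.5 -56.9]
cap 357 [504.08201259 293.70638577  29.31675496] [474.53169582 276.23866083   4.91016206] [508.03980071 309.43345693  33.07777493]
top 204 [496.71298624 293.93253573  30.64335872]
((490.0771789550781, 292.65948486328125), 43.19333267211914)
```

View pics/w4.png

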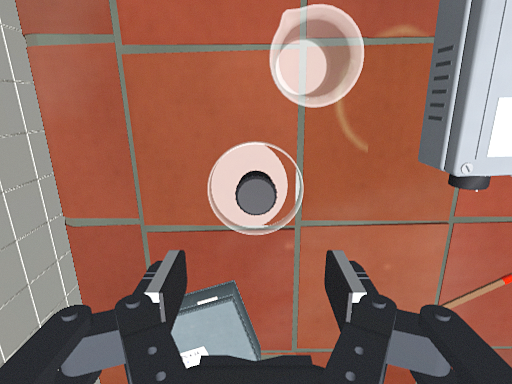

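The cap (256,190) lies upright in the dish centre, at about (491,293), and is released. Next, the screwdriver.

Emit:
play_rows([
  [[0, 0, 0.5], [0.025, 0, -0.012], -0.6],
  [[0, 0, 0], [0.06, 0, -0.025], -0.8],
  [[0, 0, 0], [0.098, 0, -0.036], -1],
  [[0, 0, 0], [0.137, 0, -0.048], -1],
  [[0, 0, 0], [0.176, 0, -0.06], -1],
])

```text
clock: 6.13
position: [491.4, 118.9, 218.4]
eef_rot: [-2.197, 2.23, -0.016]
ft_force: [0.5, 0.4, 0.2]
finger_gap: 1.002
```

Emit:
play_rows([
  [[0, 0, 0], [0.038, 0, 0], -1],
  [[0, 0, 0], [0.076, 0, 0], -1],
  [[0, 0, 0], [0.114, 0, 0], -1],
  [[0, 0, 0], [0.152, 0, 0], -1],
  [[0, 0, 0], [0.19, 0, 0], -1],
])

```text
clock: 6.55
position: [488.3, -72.9, 219.4]
eef_rot: [-2.196, 2.229, -0.019]
ft_force: [0.9, 1.3, -0.7]
finger_gap: 1.001
```

```bash
python3 go.py 487 -198 200
```

```text
clk 6.55 pos [488.3 -72.9 219.4] F [ 0.9  1.3 -0.7] gap 1.001 turn [-1.   0.  -0.9] shift [125.1  -0.2  19.3]
```

Emit:
play_rows([
  [[-1, 0, -0.9], [0.03, 0, 0.005], -1],
  [[-1, 0, -0.9], [0.065, 0, 0.01], -1],
  [[-1, 0, -0.9], [0.1, 0, 0.015], -1],
  [[-1, 0, -0.9], [0.125, 0, 0.019], -1],
  [[-1, 0, -0.9], [0.125, 0, 0.019], -1],
])

```text
clock: 6.97
position: [485.1, -205.6, 200.3]
eef_rot: [2.208, -2.23, 0.005]
ft_force: [0.2, -0.3, 0.2]
finger_gap: 1.004
```

```bash
python3 - <<'E'
from h import *
f=grab("wrist");save("w5.png",f);P=cloud(f);hsv=cv2.cvtColor(f["frame"],cv2.COLOR_RGB2HSV)
g=(hsv[...,0]>60)&(hsv[...,0]<95)&(hsv[...,1]>80)&(abs(P[...,0]-487)<40)&(abs(P[...,1]+199)<40)
v,u=np.nonzero(g);print(g.sum(),u.mean(),v.mean(),P[g].min(0),P[g].max(0))
for a in (80,100,120,131):
    t=g&(P[...,2]>a)&(P[...,2]<a+(15 if a<130 else 6))
    if t.any(): v,u=np.nonzero(t);print(a,t.sum(),P[t].min(0).round(1),P[t].max(0).round(1),P[t].mean(0).round(1))
m=(abs(P[...,2]-68)<4)&(abs(P[...,0]-501)<90)&(abs(P[...,1]+156)<100)
print("block",cv2.minAreaRect(P[m][:,:2].astype(np.float32)))
E
python3 go.py 487 -199 101
```

```text
1105 239.358371040724 248.57466063348417 [ 475.50290585 -238.696317     68.49573731] [ 503.09007081 -159.04290566  277.65424467]
80 65 [ 487.2 -209.    84.6] [ 493.8 -193.5   95. ] [ 492.3 -201.1   90.2]
100 118 [ 486.2 -209.6  100.2] [ 493.7 -193.4  115. ] [ 492.  -201.8  107.6]
120 507 [ 478.  -209.9  120.2] [ 493.9 -193.6  135. ] [ 487.6 -202.   131.2]
131 348 [ 478.  -209.8  131. ] [ 493.1 -194.6  135.5] [ 485.9 -202.2  133.3]
block ((530.2589721679688, -166.02090454101562), (149.9935302734375, 116.25386047363281), 73.58685302734375)
clk 7.02 pos [ 485.7 -201.8  200.5] F [-0.1  0.3 -0.8] gap 1.004 turn [-0.  -0.1 -0.4] shift [-3.  -1.2 99.5]
```

View pics/w5.png

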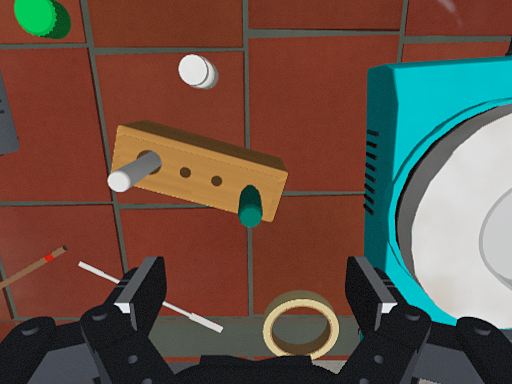

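The screwdriver, green, is at (250,205) in the wrist view, measured at about (486,-201). It matches the hole predicted from the block. Descending and gripping the mid-handle.

Emit:
play_rows([
  [[0, 0, 0], [-0.001, 0, 0.025], -0.5],
  [[0, 0, 0], [-0.001, 0, 0.05], -0.3],
  [[0, 0, 0], [-0.001, 0, 0.078], -0.2],
  [[0, 0, 0], [-0.001, 0, 0.098], -0.2],
  [[0, 0, 0], [-0.001, 0, 0.103], -0.2],
])

```text
clock: 7.43
position: [484.2, -198.5, 95.3]
eef_rot: [2.216, -2.224, -0.007]
ft_force: [-0.2, -0.3, -0.5]
finger_gap: 0.599
```

```bash
python3 go.py 486 -201 97
```

```text
clk 7.43 pos [ 484.2 -198.5   95.3] F [-0.2 -0.3 -0.5] gap 0.599 turn [ 0.3  0.1 -0.2] shift [ 2.5 -1.8 -1.7]
```

Emit:
play_rows([
  [[0, 0, 0], [0.002, -0.002, -0.001], -0.2],
  [[0, 0, 0], [0.002, -0.002, -0.001], 0.3],
  [[0, 0, 0], [0.002, -0.002, -0.001], 0.6],
  [[0, 0, 0], [0.002, -0.002, -0.001], 1],
  [[0, 0, 0], [0.002, -0.002, -0.001], 1],
], force=60)

```text
clock: 7.85
position: [487.4, -200.4, 97.8]
eef_rot: [2.217, -2.225, -0.003]
ft_force: [-0.9, 0.7, 2.2]
finger_gap: 0.192
```

Emit:
play_rows([
  [[0, 0, 0], [0, 0, 0], 1],
  [[0, 0, 0], [0, 0, 0], 1],
  [[0, 0, 0], [0, 0, 0], 1],
  [[0, 0, 0], [0, 0, 0], 1],
  [[0, 0, 0], [0, 0, 0], 1],
], force=80)

```text
clock: 8.27
position: [487.5, -200.6, 98.0]
eef_rot: [2.217, -2.225, -0.002]
ft_force: [-0.3, -0.7, 1.5]
finger_gap: 0.188
```

```bash
python3 go.py 486 -201 97; python3 - <<'E'
from h import *
f=grab("wrist");save("w6.png",f)
E
```

```text
clk 8.27 pos [ 487.5 -200.6   98. ] F [-0.3 -0.7  1.5] gap 0.188 turn [ 0.1  0.  -0.2] shift [0.4 1.5 1. ]
```

The opening of 0.188 fits the 18 mm handle, since the 35 mm cap read 0.389. Lifting straight up.

Emit:
play_rows([
  [[0, 0, 0], [0, 0, -0.015], 1],
  [[0, 0, 0], [0, 0, -0.04], 1],
  [[0, 0, 0], [0, 0, -0.07], 1],
  [[0, 0, 0], [0, 0, -0.1], 1],
  [[0, 0, 0], [0, 0, -0.115], 1],
])

```text
clock: 8.73
position: [488.9, -201.3, 216.1]
eef_rot: [-2.216, 2.225, -0.005]
ft_force: [0.2, -0.2, -0.8]
finger_gap: 0.183
```

```bash
python3 go.py 580 76 215; python3 - <<'E'
from h import *
import cv2
f=grab("scene");im=f["frame"]
cv2.imwrite("pics/s2.png",cv2.resize(im[100:290,180:440],(780,570),interpolation=cv2.INTER_CUBIC)[...,::-1])
# collar centre from the w2 picture: pose then
w=cv2.imread("pics/w2.png");c=w[170:240,220:290];cv2.imwrite("pics/c2.png",cv2.resize(c,(560,560),interpolation=cv2.INTER_CUBIC))
E
```

```text
clk 8.73 pos [ 488.9 -201.3  216.1] F [ 0.2 -0.2 -0.8] gap 0.183 turn [-0.2 -0.1 -0.2] shift [-277.6  -90.     1.1]
```

View pics/s2.png

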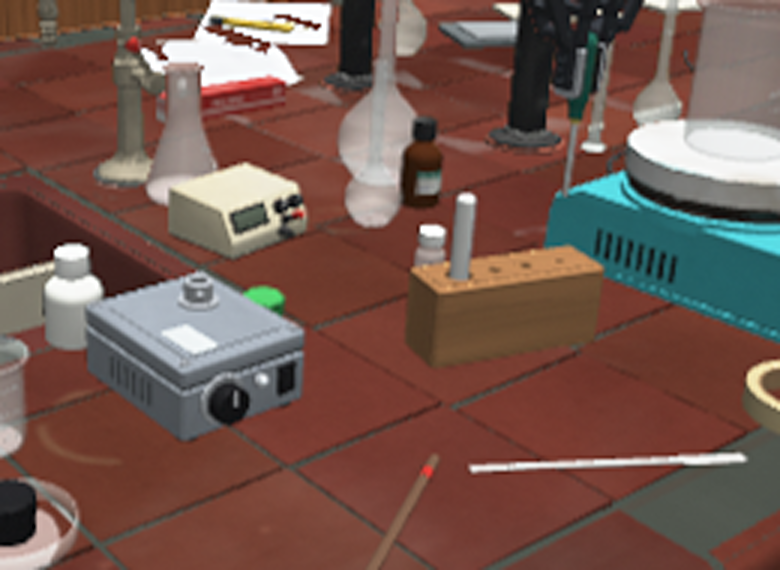

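The screwdriver is held blade down, possibly slightly tilted, so I'll measure that near the collar. I'm raising it to clear the marker.

Emit:
play_rows([
  [[0, 0, 0], [0, -0.01, -0.025], 1],
  [[0, 0, 0], [-0.01, -0.03, -0.045], 1],
  [[0, 0, 0], [-0.035, -0.05, -0.045], 1],
  [[0, 0, 0], [-0.068, -0.065, -0.045], 1],
  [[0, 0, 0], [-0.105, -0.075, -0.045], 1],
])

```text
clock: 9.2
position: [566.2, -97.4, 262.6]
eef_rot: [-2.211, 2.228, -0.013]
ft_force: [-0.0, 0.6, -0.2]
finger_gap: 0.188
```

Emit:
play_rows([
  [[0, 0, 0], [-0.035, -0.005, 0], 1],
  [[0, 0, 0], [-0.07, -0.01, 0], 1],
  [[0, 0, 0], [-0.1, -0.02, 0], 1],
  [[0, 0, 0], [-0.13, -0.025, 0.01], 1],
  [[0, 0, 0], [-0.15, -0.03, 0.015], 1],
])

```text
clock: 9.62
position: [596.8, 56.8, 245.5]
eef_rot: [-2.216, 2.223, -0.007]
ft_force: [-0.8, -0.6, -0.7]
finger_gap: 0.18
```

```bash
python3 go.py 598 76 215
```

```text
clk 9.62 pos [596.8  56.8 245.5] F [-0.8 -0.6 -0.7] gap 0.18 turn [-0.3 -0.1 -0.2] shift [-19.3  -1.   30.5]
```

Emit:
play_rows([
  [[-0.3, 0, 0], [-0.01, -0.001, 0.015], 1],
  [[-0.3, 0, 0], [-0.019, -0.001, 0.03], 1],
  [[-0.3, 0, 0], [-0.019, -0.001, 0.045], 1],
  [[-0.3, 0, 0], [-0.019, -0.001, 0.05], 1],
  [[-0.3, 0, 0], [-0.019, -0.001, 0.05], 1],
])

```text
clock: 10.03
position: [596.6, 75.1, 193.1]
eef_rot: [2.214, -2.221, -0.003]
ft_force: [-0.3, 0.1, -0.2]
finger_gap: 0.184
```

Emit:
play_rows([
  [[0, 0, 0], [0, 0, 0], 1],
  [[0, 0, 0], [0, 0, 0], 1],
  [[0, 0, 0], [0, 0, 0], 1],
])

```text
clock: 10.28
position: [597.1, 74.5, 193.9]
eef_rot: [2.213, -2.223, -0.001]
ft_force: [0.6, 1.1, -0.3]
finger_gap: 0.185
```

```bash
python3 go.py 598 76 190; python3 - <<'E'
from h import *
import pickle
s=robot.read_state();F={n:grab(n) for n in("wrist","scene")};pickle.dump((s,F),open("f1.pkl","wb"))
def crop(f,p,r):
    c=np.linalg.inv(f["T"])@np.r_[p,1];q=f["K"]@c[:3];u,v=(q[:2]/q[2]).astype(int);print("crop",u-r,v-r)
    return cv2.resize(f["frame"][max(v-r,0):v+r,max(u-r,0):u+r],(400,400),interpolation=cv2.INTER_CUBIC)
cv2.imwrite("pics/ws.png",np.hstack([crop(F["wrist"],[598,76,100],50),crop(F["scene"],[598,76,115],40)])[...,::-1])
E
```

```text
clk 10.28 pos [597.1  74.5 193.9] F [ 0.6  1.1 -0.3] gap 0.185 turn [ 0.2 -0.2 -0.3] shift [-1.5 -0.9  3.9]
crop 203 153
crop 204 137
```

View pics/ws.png

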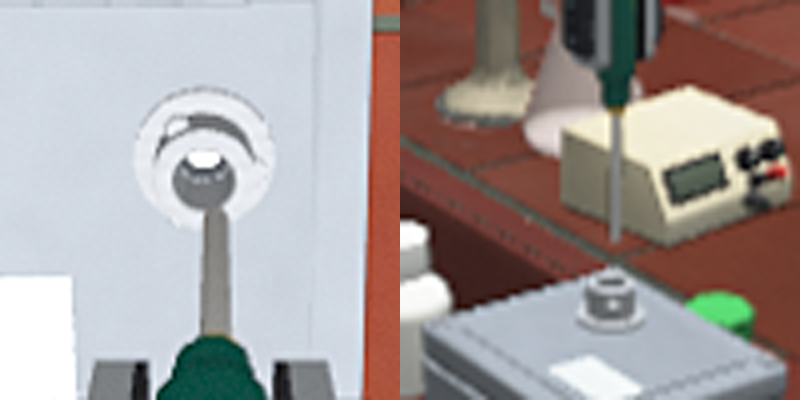

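The wrist crop shows the bore centre at about full-image pixel (254.5,198) and the blade tip at (256.8,205). In the scene crop the tip is at (247,185.4) and the collar rim centre at (246,193).

```bash
python3 - <<'E'
from h import *
import pickle
s,F=pickle.load(open("f1.pkl","rb"));w,sc=F["wrist"],F["scene"]
print("state",s["position"])
print("bore wrist",ray(w,254.5,198,80)); print("bore scene",ray(sc,246,193.2,80))
P=cloud(w);m=(abs(P[...,2]-80)<3)&(np.hypot(P[...,0]-598,P[...,1]-76)<16);m[:, :]&=True
print("rim depth",m.sum(),P[m].min(0),P[m].max(0),cv2.minEnclosingCircle(P[m][:,:2].astype(np.float32)))
for z in(98,100,102): print("tip",z,ray(w,256.7,205,z),ray(sc,247,185.4,z))
# closest point of two rays
def o_d(f,u,v): d=f["T"][:3,:3]@np.linalg.inv(f["K"])@[u,v,1];return f["T"][:3,3],d/np.linalg.norm(d)
def tri(a,b):
    A=[];B=[]
    for f,(u,v) in((w,a),(sc,b)):
        o,d=o_d(f,u,v);M=np.eye(3)-np.outer(d,d);A.append(M);B.append(M@o)
    p=np.linalg.lstsq(np.vstack(A),np.hstack(B),rcond=None)[0];return p.round(1)
print("tri tip",tri((256.7,205),(247,185.4)),"tri blade root",tri((257.2,237),(247.4,158.5)),"tri bore",tri((254.5,198),(246,193.2)))
# blade points via depth
for f,n in((w,"w"),(sc,"s")):
    P=cloud(f)
    for a in range(100,165,10):
        m=(P[...,2]>a)&(P[...,2]<a+10)&(np.hypot(P[...,0]-598,P[...,1]-76)<12)
        if m.any():print(n,a,m.sum(),np.median(P[m],0).round(1))
E
```

```text
state [597.0985303   74.51575262 193.89108866]
bore wrist [595.78615606  74.96510871  80.        ]
bore scene [592.60119413  76.17292136  80.        ]
rim depth 349 [584.94868131  65.362304    77.16810934] [606.37764536  86.23885484  81.99688516] ((595.600341796875, 75.78938293457031), 10.90740966796875)
tip 98 [595.98118652  73.28300246  98.        ] [593.32566839  73.03333101  98.        ]
tip 100 [596.68777128  73.29683157 100.        ] [589.50721038  75.74686656 100.        ]
tip 102 [597.39435603  73.31066069 102.        ] [585.68875236  78.4604021  102.        ]
tri tip [595.2  72.6  97.1] tri blade root [596.9  72.  159.7] tri bore [595.2  74.7  78.6]
w 100 23 [597.2  73.1 105.3]
w 110 35 [597.1  73.2 115.6]
w 120 39 [597.1  73.3 126. ]
w 130 45 [596.9  73.4 135.1]
w 140 52 [596.9  73.8 145.4]
w 150 35 [596.9  73.6 153.8]
w 160 74 [599.8  74.2 167. ]
s 100 8 [592.5  75.1 104.7]
s 110 9 [592.   75.5 114.4]
s 120 7 [592.3  75.4 124.5]
s 130 9 [592.   75.2 135.4]
s 140 9 [592.   76.5 145.1]
s 150 7 [591.8  75.8 155.1]
s 160 21 [590.7  77.3 165.8]
```

The blade is vertical. Relative to the bore in the same wrist view, the tip is about 2.2 mm short in +y and within 0.5 mm in x. I'll correct that and approach to just above the rim.

Emit:
play_rows([
  [[0, 0, 0], [-0.001, 0, 0.002], 1],
  [[0, 0, 0], [-0.0022, -0.0003, 0.006], 1],
  [[0, 0, 0], [-0.0022, -0.0003, 0.012], 1],
  [[0, 0, 0], [-0.0022, -0.0003, 0.013], 1],
  [[0, 0, 0], [-0.0022, -0.0003, 0.013], 1],
])

```text
clock: 10.8
position: [596.7, 76.9, 180.0]
eef_rot: [2.213, -2.222, -0.003]
ft_force: [0.2, -0.6, -1.3]
finger_gap: 0.179
```

```bash
python3 - <<'E'
from h import *
import pickle
s=robot.read_state();w=grab("wrist");sc=grab("scene");pickle.dump((s,w,sc),open("f2.pkl","wb"));print(s["position"])
P=cloud(w);m=(abs(P[...,2]-80)<2.5)&(np.hypot(P[...,0]-597,P[...,1]-76)<16)
print("rim",cv2.minEnclosingCircle(P[m][:,:2].astype(np.float32)))
for a in (90,100,110,120):
    m=(P[...,2]>a)&(P[...,2]<a+10)&(np.hypot(P[...,0]-598,P[...,1]-76)<12);print(a,m.sum(),P[m].mean(0).round(1))
a=cv2.resize(w["frame"][165:245,215:295],(400,400),interpolation=cv2.INTER_CUBIC)
b=cv2.resize(sc["frame"][150:214,214:278],(400,400),interpolation=cv2.INTER_CUBIC)
cv2.imwrite("pics/ws2.png",np.hstack([a,b])[...,::-1])
E
python3 go.py 597.4 76.7 165
```

```text
[596.71436729  76.8876584  179.98976062]
rim ((595.7230224609375, 75.40984344482422), 11.120551109313965)
90 30 [596.4  75.7  95. ]
100 35 [596.4  75.7 105.2]
110 43 [596.3  75.9 115.5]
120 45 [596.3  76.1 125. ]
clk 10.9 pos [597.3  76.9 180.7] F [ 0.1  0.4 -0.8] gap 0.179 turn [ 0.2 -0.2 -0.2] shift [ 0.2 -0.2 15.7]
```

View pics/ws2.png

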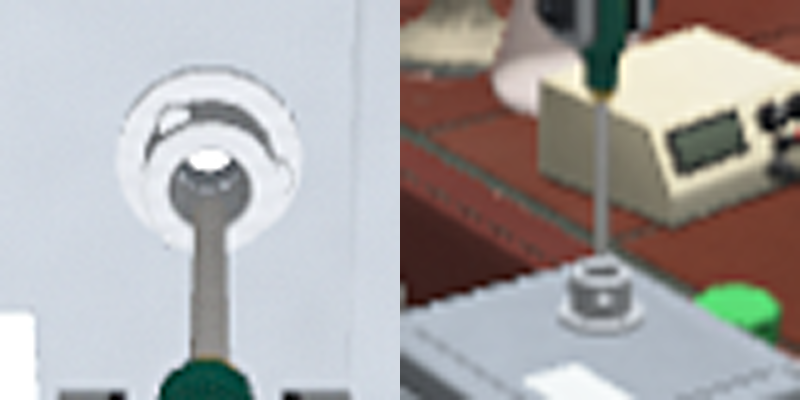

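The blade is now centred on the bore in both views (wrist 210 vs 210, scene 600 vs 600). Entering with a +0.7 mm trim in x.

Emit:
play_rows([
  [[0, 0, 0], [0.0003, -0.0007, 0.004], 1],
  [[0, 0, 0], [0.0003, -0.0007, 0.008], 1],
  [[0, 0, 0], [0.0003, -0.0007, 0.013], 1],
  [[0, 0, 0], [0.0003, -0.0007, 0.018], 1],
  [[0, 0, 0], [0.0003, -0.0007, 0.022], 1],
], force=100)

```text
clock: 11.32
position: [597.5, 76.5, 157.8]
eef_rot: [2.213, -2.222, -0.002]
ft_force: [0.7, 0.4, -0.5]
finger_gap: 0.178
```

```bash
python3 go.py 597.4 76.7 145
```

```text
clk 11.32 pos [597.5  76.5 157.8] F [ 0.7  0.4 -0.5] gap 0.178 turn [ 0.3 -0.2 -0.2] shift [-0.2  0.1 12.8]
```

No contact, tip inside the collar. Continuing down slowly.

Emit:
play_rows([
  [[0, 0, 0], [0, 0, 0.002], 1],
  [[0, 0, 0], [0, 0, 0.004], 1],
  [[0, 0, 0], [0, 0, 0.006], 1],
  [[0, 0, 0], [0, 0, 0.008], 1],
  [[0, 0, 0], [0, 0, 0.009], 1],
])

```text
clock: 11.73
position: [597.8, 76.6, 149.2]
eef_rot: [2.213, -2.223, -0.002]
ft_force: [0.1, 0.1, 3.3]
finger_gap: 0.178
```

Emit:
play_rows([
  [[0, 0, 0], [0, 0, 0.001], 1],
  [[0, 0, 0], [0, 0, 0.002], 1],
  [[0, 0, 0], [0, 0, 0.003], 1],
  [[0, 0, 0], [0, 0, 0.003], 1],
])

```text
clock: 12.07
position: [597.9, 76.5, 146.6]
eef_rot: [2.214, -2.223, -0.001]
ft_force: [-1.3, -0.8, 5.5]
finger_gap: 0.174
```

Emit:
play_rows([
  [[0, 0, 0], [0, 0, 0.001], 1],
  [[0, 0, 0], [0, 0, 0.002], 1],
  [[0, 0, 0], [0, 0, 0.003], 1],
  [[0, 0, 0], [0, 0, 0.003], 1],
])

```text
clock: 12.4
position: [598.2, 76.6, 145.2]
eef_rot: [2.214, -2.224, -0.0]
ft_force: [-2.7, -0.1, 9.6]
finger_gap: 0.179
```

Emit:
play_rows([
  [[0, 0, 0], [0, 0, 0.001], 1],
  [[0, 0, 0], [0, 0, 0.002], 1],
  [[0, 0, 0], [0, 0, 0.002], 1],
  [[0, 0, 0], [0, 0, 0.002], 1],
  [[0, 0, 0], [0, 0, 0.002], 1],
])

```text
clock: 12.82
position: [598.4, 76.6, 145.1]
eef_rot: [2.215, -2.224, 0.001]
ft_force: [-2.6, 0.4, 11.3]
finger_gap: 0.178
```

```bash
python3 - <<'E'
from h import *
f=grab("top");sc=grab("scene");s=robot.read_state();print(s["position"],s["ft_force"],s["finger_gap"])
P=cloud(f)
m=(f["frame"].max(-1)<80)&(abs(P[...,0]-491)<40)&(abs(P[...,1]-293)<40)
print("cap",m.sum(),P[m].mean(0),P[m][:,2].max())
cv2.imwrite("pics/end.png",cv2.resize(sc["frame"][110:302,120:376],(800,600),interpolation=cv2.INTER_CUBIC)[...,::-1])
E
```

```text
[598.35916898  76.5980287  145.09472512] [-3.08992808 -0.54769363 11.95735505] 0.17965150659021864
cap 28 [487.2697458  279.51059193  26.8989761 ] 34.822049667278634
```

View pics/end.png

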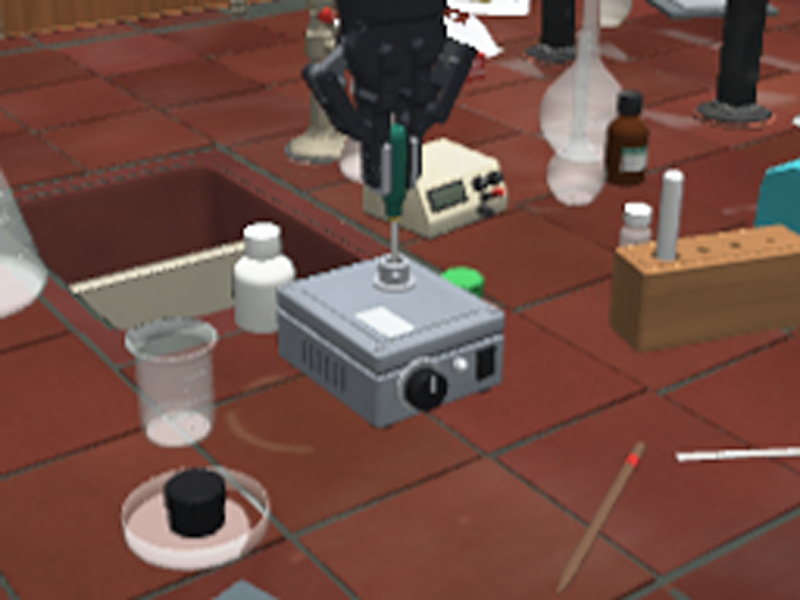

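The blade is in the collar. Height has stopped at 145.1 mm, the value expected for fully down, and 12 N exceeds the 7 N spring, so the button is bottomed. The cap is in the dish and the bystanders are in place. Handing in.

```bash
python3 -c "
from cell import robot
print(robot.finish_job());s=robot.read_state();print(s['clock'],s['position'],s['ft_force'],s['finger_gap'])"
```

```text
the job is handed in; nothing more can be done
None
the job is handed in; nothing more can be done
```

I pulled the black cap off the collar and set it upright in the middle of the petri dish. Then I took the screwdriver from the tool block, lowered its blade into the collar and pressed the reset button down. I handed the job in at about 13 s with the screwdriver still gripped and pressing; no verdict was reported.

**Button:** contact began at about 150 mm tool height. The tool then stopped at 145.1 mm, which is the fully-down height, even though I commanded it lower. The upward force was about 12 N against a 7 N spring, so the button appears bottomed. I judged this from height and force, because the button itself can't be seen with the blade in place.

**Cap and bystanders:** the last scene picture shows the cap in the dish and the marker, bottle, vial and beaker standing where they were.

**Checks that disagreed:**
- The final top-camera reading of the cap was poor: 28 dark pixels, giving a centre about 14 mm off in y. I relied on the earlier close-up, which put the cap at the dish centre, and on the last picture.
- About 3 N of sideways force remains on the tool, so the blade may be leaning lightly on the bore or dragging on the button.
- The scene camera placed the collar about 3 mm off from the wrist camera. I aligned the blade to the bore within each view, and both showed it centred before entry.

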